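Unpack the praline delivery onto the display stands

TASK

Unpack the delivery on the two plywood trays: take the pile apart and set each of the two praline cartons and two tins on the white display stand whose dark pad has its own shape and size, upright, centred on the pad, and the cartons lined up with it. Keep every carton and tin level, never tipping or dropping it on the way, and leave the glass jar and the counter bell where they are.

Things in the scene. Friction and masses are not known exactly. Their poses are not given: they have to be found in the camera images.
- box_oblong: oblong kraft carton with a white paper band, closed, 120 (x) x 64 (y) x 40 (z) mm, about 0.24 kg. It lies flat on one of two 10 mm plywood trays; either it or the large tin carries the rest of the pile (square carton, then small tin). Origin: centre of the underside, z up.
- tin_large: large round closed tin, plain metal, 68 mm diameter, 40 mm high, about 0.2 kg, on the other plywood tray, alone or under the pile. Origin: centre of the underside, z up.
- box_square: square kraft carton with a white paper band, closed, 46 x 46 x 32 (z) mm, about 0.1 kg, sides along x and y, lying on top of the oblong carton or of the large tin. Origin: centre of the underside, z up.
- tin_small: small round closed tin, plain metal, 32 mm diameter, 28 mm high, about 0.06 kg, on top of the square carton. Origin: centre of the underside, z up.
- stand_oblong: white display stand for the oblong carton, 150 (x) x 94 (y) x 15 (high) mm, with an oblong pad 120 (x) x 64 (y) mm. It is fixed to the counter; the dark wood pad in the middle of its white top is flush with that top. Origin: centre of the stand's underside, standing on the counter, z up; its top is at z = 15 mm.
- stand_large: white display stand for the large tin, 98 x 98 x 25 (high) mm, with a round pad 68 mm across. It is fixed to the counter; the dark wood pad in the middle of its white top is flush with that top. Origin: centre of the stand's underside, standing on the counter, z up; its top is at z = 25 mm.
- stand_square: white display stand for the square carton, 80 x 80 x 30 (high) mm, with a square pad 46 x 46 mm, sides along x and y. It is fixed to the counter; the dark wood pad in the middle of its white top is flush with that top. Origin: centre of the stand's underside, standing on the counter, z up; its top is at z = 30 mm.
- stand_small: white display stand for the small tin, 66 x 66 x 40 (high) mm, with a round pad 32 mm across. It is fixed to the counter; the dark wood pad in the middle of its white top is flush with that top. Origin: centre of the stand's underside, standing on the counter, z up; its top is at z = 40 mm.
- jar: loose amber glass jar with a metal cap, 70 mm diameter, 95 mm high, a bystander. Origin: centre of the underside, z up.
- bell: loose brass counter bell on a black foot, 68 mm diameter, 46 mm high, a bystander. Origin: centre of the underside, z up.

How it is judged:
By the outcome, as a careful person would: the job done as asked, in the order asked, and still so for the second after the job is handed in, with the robot touching nothing.
It also fails if it takes over 120 s, if anything falls off the work surface, if the arm or the gripper's body presses on something with over 40 N, if the wrist force passes 120 N, or if a joint passes its speed limit or range.

ROBOT

A 7-joint arm with a two-finger parallel gripper is mounted at the origin on the work surface. World frame = base frame: x ahead of the robot, y to its left, z up, the work surface at z = 0. Lengths are in mm, angles in degrees, forces in N, time in s.
With the tool pointing down it reaches from about 400 to 850 mm from the base axis. Payload 4.5 kg.
Tool frame: the origin (TCP) lies between the finger pads; the fingertips stand 17 mm ahead of it and the grasp point (between the pads) lies 2 mm behind it; z points along the fingers, y is the line along which they close (so a half turn about z gives the same grasp; the last joint's range is limited). The gripper opens to 88 mm and grips with 3 to 60 N. Pads are 18 mm wide; open, the fingers measure 123 mm over their backs; the gripper's body (75 mm by 187 mm) begins 45 mm behind the grasp point.
Start: joints at [76.421, 39.483, -11.15, 89.685, 9.013, 51.709, -12.324], TCP at [167.217, -602.238, 255.743] pointing down, gripper open.
Joint ranges: [-172.22, 172.22], [-26.19, 119.32], [-84.43, 86.54], [7.71, 146.69], [-57.33, 237.33], [2.42, 119.75], [-152.13, 152.13]. Speed limits (degrees/s): [147.25, 147.25, 180, 180, 180, 180, 180].

INTERFACE

Orientations are given as a 3x3 rotation matrix whose columns are the frame's x, y, z axes.
In Python, from bench import ctrl gives the robot as it stands.
- The arm moves only by the shell command python3 jog.py [OPENING], which reads ROWS from standard input. ROWS is a JSON list of rows, 1 to 10 of them, each an object with the fields d (a list: dx, dy, dz in shares of the most that a row can go, 1 being 50 mm), rz (a turn about the tool's z in parts of the range, where 1.0 means pi rad); a field left out counts as zero; each row shifts and turns the commanded pose from where the row before left it, along the tool's axes as they then stand; what a row does not reach is not made up. A row lasts 1/10 s, in which the tool goes at most 50 mm and 8.59 degrees, less where a joint would pass 70% of its speed; a pose out of reach is approached as far as the arm can. OPENING is the opening from 0.0 (shut) to 1.0 (fully open), set as the command begins (- or left out keeps the last). The fingers move at their own pace and stop on an object; the grip force is fixed at half the most. Time passes only in rows, so rows that do not move let the fingers close. It prints the time, the measured TCP pose, the force, the opening and the grip force at its end. A shift or turn number past 1, either way, is cut back to 1. Input that does not fit is refused with a message, and nothing moves.
- ctrl.get_state(): the state, without advancing time (a new reading comes with each control period).
- ctrl.capture(name): name is "side" or "top"; returns a dict with "pixels" (400x640x3 uint8, red, green, blue), "fx", "fy", "cx", "cy" (pixels), "k1" (the pictures are not rectified: a ray, as slopes to the right and down, at radius r is drawn at 1 + k1 r^2 times it, then the intrinsics apply), "xyz" and "rotation" of the camera in the world. Camera axes: x right, y up, looking along -z (the intrinsics and any distortion apply to the point x, -y, -z); pixel columns grow to the right and rows downward; lengths in mm; the calibration is good to about 2 mm. A picture is of the moment at which its call begins. There is no depth.
- ctrl.sign_off(): hands the job in; it is judged then, once.
The state is a dict: "t": time; "joint_positions": joint angles; "qd": joint speeds; "tau": joint torques, N m; "tcp_pos": TCP position; "tcp_rot": TCP orientation; "contact_force": force on the tool from outside, world axes, zero at the start; "torque": the same for the moment, N m; "opening": opening from 0.0 (shut) to 1.0 (fully open); "grasp_force": force on a finger pad.
Only numpy, scipy, OpenCV 4.12 (cv2) and the standard library are available. Lean on these libraries where they do the work, as an engineer would, in place of code of your own. Each camera call takes 0.05 s, during which the arm holds its last target. There are 200 camera calls.

## Working session

There is one attempt and no reset: what is moved stays moved. The work goes in short steps, Python scripts to look and compute and a shell command to move; the robot and the scene stay as the last step left them, time stands still between calls to the robot, and variables do not carry over. Pictures are saved under pics/ and viewed, at most 14 in all, crops included, and the job is handed in when it is done.

```bash
ls; mkdir -p pics; cat > h.py <<'E'
import numpy as np, cv2
from bench import ctrl
def cap(n,f=None):
    c=ctrl.capture(n)
    if f: cv2.imwrite('pics/'+f,np.ascontiguousarray(c['pixels'][:,:,::-1]))
    return c
def ray(c,u,v):
    K=np.array([[c['fx'],0,c['cx']],[0,c['fy'],c['cy']],[0,0,1]],float)
    p=cv2.undistortPoints(np.array([[[u,v]]],float),K,np.array([c['k1'],0,0,0.]))[0,0]
    d=np.array(c['rotation'])@np.array([p[0],-p[1],-1.]); return np.array(c['xyz'],float),d
def onz(c,u,v,z):
    o,d=ray(c,u,v); return o+d*(z-o[2])/d[2]
E
python3 - <<'E'
from h import *
for n in('top','side'):
    c=cap(n,n+'1.png'); print(n,{k:c[k] for k in c if k!='pixels'})
s=ctrl.get_state();print(s['tcp_pos'],s['tcp_rot'],s['opening'],s['t'])
E
```

```text
bench.py
jog.py
pics
top {'fx': 429.6660752895721, 'fy': 429.6660752895721, 'cx': 316.9219243608527, 'cy': 205.52429807329185, 'k1': -0.00760853842733149, 'xyz': array([ 371.76963741,    8.28842113, 1229.11245237]), 'rotation': array([[ 0.01756678,  0.98230261, -0.18647518],
       [-0.99949879,  0.02216505,  0.02260256],
       [ 0.02633578,  0.18598466,  0.98219964]])}
side {'fx': 455.737381824738, 'fy': 455.737381824738, 'cx': 333.35371416187286, 'cy': 199.68159315188674, 'k1': -0.019094432831790964, 'xyz': array([439.14531012, 617.34637995, 826.07402654]), 'rotation': array([[-0.97249093,  0.18768108, -0.13797534],
       [-0.23231534, -0.73806101,  0.63347891],
       [ 0.01705778,  0.64810629,  0.76135883]])}
[ 166.9914568  -601.70707523  254.98925465] [[ 9.63543482e-01  2.67551159e-01 -5.79022616e-04]
 [ 2.67551752e-01 -9.63542190e-01  1.58396275e-03]
 [-1.34121650e-04 -1.68113550e-03 -9.99998578e-01]] 1.0019387005162161 0.1
```

View pics/top1.png

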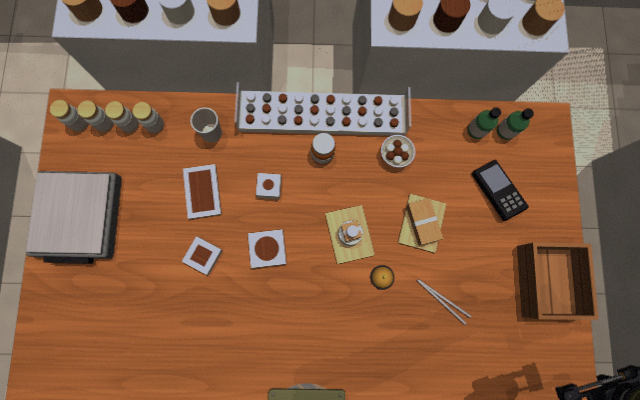

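View pics/side1.png

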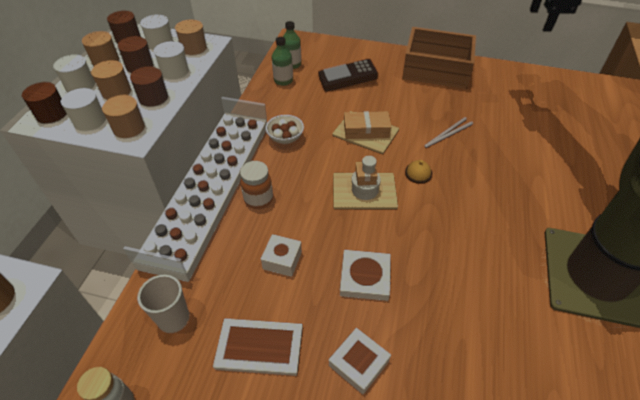

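```bash
cat > m.py <<'E'
from h import *
def stands(c,side):
    im=c['pixels']; hsv=cv2.cvtColor(im,cv2.COLOR_RGB2HSV)
    rois={'top':{'oblong':(175,155,230,225,15),'large':(240,222,295,275,25),'square':(175,230,228,282,30),'small':(248,165,292,208,40)},
     'side':{'oblong':(210,312,308,380,15),'large':(335,245,398,302,25),'square':(325,325,395,395,30),'small':(258,232,305,280,40)}}[side]
    for n,(a,b,e,f,z) in rois.items():
        g=im[b:f,a:e].astype(int); w=(hsv[b:f,a:e,1]<60)&(hsv[b:f,a:e,2]>110)
        w=w.astype(np.uint8); cs,h=cv2.findContours(w,cv2.RETR_CCOMP,cv2.CHAIN_APPROX_NONE)
        i=[k for k in range(len(cs)) if h[0][k][3]>=0]
        k=max(i,key=lambda k:cv2.contourArea(cs[k]))
        P=np.array([onz(c,u+a,v+b,z)[:2] for u,v in cs[k][:,0]],np.float32)
        (x,y),(l,m),t=cv2.minAreaRect(P)
        if l<m: l,m,t=m,l,t+90
        print(side,n,np.round([x,y,l,m,t%180],1))
if __name__=='__main__':
    for s in('top','side'):
        c=cap(s); stands(c,s)
        for n,(x0,y0,x1,y1) in ({'top':{'p':(320,190,460,300)},'side':{'p':(320,95,440,220)}}[s]).items():
            r=cv2.resize(c['pixels'][y0:y1,x0:x1],None,fx=5,fy=4.8 if 0 else 5,interpolation=cv2.INTER_CUBIC)
            cv2.imwrite(f'pics/crop_{s}.png',r[:600,:,::-1])
E
python3 m.py
```

```text
top oblong [638.6 314.8 125.8  67.9   9.7]
top large [476.7 119.2  69.7  68.4  46.8]
top square [453.  299.6  49.5  49.4 155. ]
top small [655.9 121.4  34.4  32.7 137.5]
side oblong [638.4 315.2 122.8  66.8   9.9]
side large [476.  120.9  68.6  68.3 104. ]
side square [452.7 299.8  47.4  47.2  63.1]
side small [655.3 121.5  33.3  32.3  14.1]
```

View pics/crop_top.png

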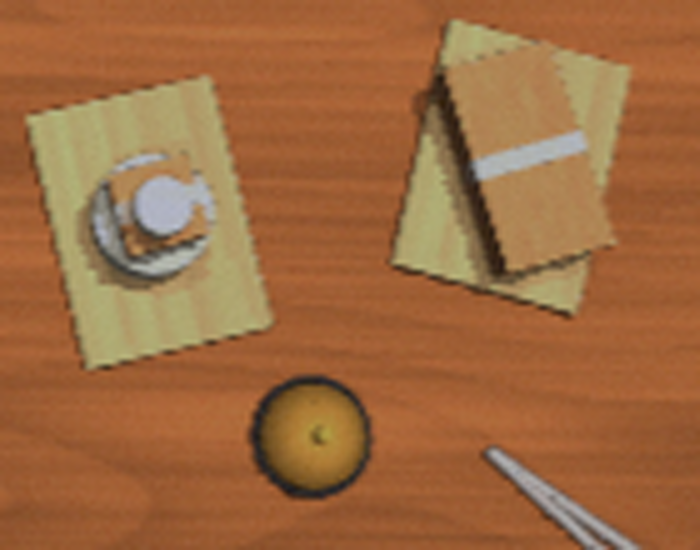

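View pics/crop_side.png

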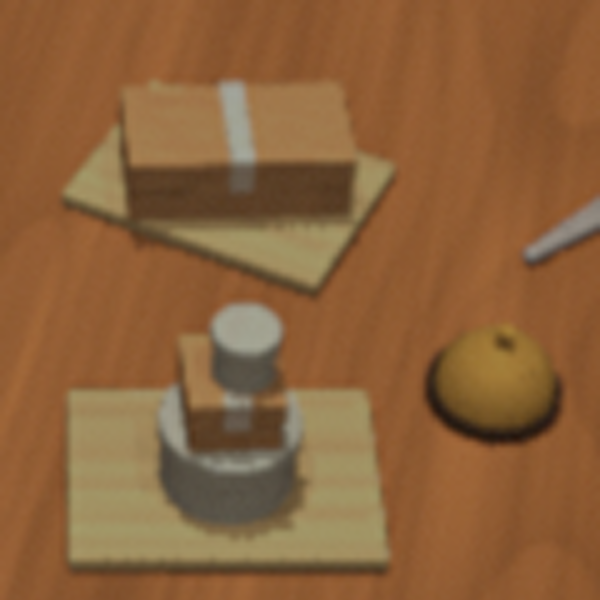

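```bash
cat >> h.py <<'E'
def plan(x,y,z,yaw=None):
    """yaw: world angle of the tool y axis (mod 180), turn first in place, then the local shift"""
    s=ctrl.get_state(); R=np.array(s['tcp_rot']); p=np.array(s['tcp_pos'])
    cur=np.degrees(np.arctan2(R[1,1],R[0,1])); t=0
    if yaw is not None:
        t=-((yaw-cur+90)%180-90)
    a=np.radians(t); Rz=np.array([[np.cos(a),-np.sin(a),0],[np.sin(a),np.cos(a),0],[0,0,1]])
    d=(R@Rz).T@(np.array([x,y,z])-p)
    print('cur yaw %.1f turn(tool z) %.2f then shift'%(cur,t),np.round(d,1),'tcp',np.round(p,1),'tilt',np.round(R[:,2],4),'q',np.round(s['joint_positions'],0),'t',round(s['t'],2))
E
python3 - <<'E'
from h import *
T=cap('top');S=cap('side')
q=lambda c,u,v,z:np.round(onz(c,u,v,z)[:2],1)
print('small top',q(T,320+163/5,190+206/5,110),q(S,320+246/5,95+330/5,110))
P=np.array([q(T,320+a/5,190+b/5,50) for a,b in[(440,70),(545,42),(614,243),(503,272)]],np.float32);print('obl',cv2.minAreaRect(P))
P=np.array([q(S,320+a/5,95+b/5,50) for a,b in[(122,87),(340,83),(355,160),(127,165)]],np.float32);print('oblS',cv2.minAreaRect(P))
P=np.array([q(S,320+a/5,95+b/5,82) for a,b in[(180,337),(190,405),(284,403)]],np.float32);print('sqS',P)
print('bell',q(T,320+312/5,190+438/5,20),'jar',q(T,323,142,95))
E
```

```text
small top [ 517.7 -112.4] [ 517.8 -108.3]
obl ((557.94873046875, -322.53594970703125), (118.49308013916016, 64.84648132324219), 16.079130172729492)
oblS ((557.8500366210938, -319.95001220703125), (119.14753723144531, 63.31351089477539), 16.353782653808594)
sqS [[ 549.6 -124.5]
 [ 536.5  -83.4]
 [ 495.7  -95.1]]
bell [ 400.9 -205.8] jar [766.3 -31.5]
```

```bash
python3 -c "
from h import *
plan(517.7,-110.4,180,106)"
```

```text
cur yaw -74.5 turn(tool z) -0.48 then shift [ 472.5 -375.9   75.7] tcp [ 167.2 -602.   255.4] tilt [-2.e-04  6.e-04 -1.e+00] q [ 76.  40. -11.  90.   9.  52. -12.] t 0.3
```

Units first: shifts go in shares of 50 mm and turns go in shares of pi rad. So 35 mm is 0.7, 30 mm is 0.6.

```bash
echo '[{"d":[0.3, -0.24, 0]}, {"d":[0.6, -0.48, 0]}, {"d":[0.7, -0.56, 0]}, {"d":[0.7, -0.56, 0]}, {"d":[0.7, -0.56, 0]}, {"d":[0.7, -0.56, 0]}, {"d":[0.7, -0.56, 0]}, {"d":[0.7, -0.56, 0]}, {"d":[0.7, -0.56, 0]}, {"d":[0.7, -0.56, 0]}]' | python3 jog.py 1.0
echo '[{"d":[0.7, -0.56, 0]}, {"d":[0.7, -0.56, 0.1]}, {"d":[0.6, -0.48, 0.2]}, {"d":[0.5, -0.36, 0.4]}, {"d":[0.24, -0.16, 0.5]}, {"d":[0, 0, 0.3]}, {}]' | python3 jog.py
python3 -c "
from h import *
plan(517.7,-110.4,102,106)"
```

```text
t: 1.3
tcp_pos: [411.7, -263.3, 255.9]
tcp_rot: [[0.964, 0.267, 0.0], [0.267, -0.964, -0.0], [0.0, 0.0, -1.0]]
contact_force: [1.5, -0.3, 0.4]
opening: 1.0
grasp_force: 0.0
t: 2.0
tcp_pos: [513.4, -125.1, 178.9]
tcp_rot: [[0.963, 0.269, -0.004], [0.269, -0.963, 0.001], [-0.004, -0.002, -1.0]]
contact_force: [-0.2, 0.2, -0.2]
opening: 1.0
grasp_force: 0.0
cur yaw -74.4 turn(tool z) -0.39 then shift [  8.4 -12.8  76.9] tcp [ 513.4 -125.1  178.9] tilt [-4.1e-03  7.0e-04 -1.0e+00] q [ 13.  39.  -6. 111.   8.  31. -73.] t 2.0
```

To row units: 25 mm is 0.5, 20 mm is 0.4.

```bash
echo '[{"d":[0.08, -0.12, 0]}, {"d":[0.08, -0.136, 0]}, {"d":[0, 0, 0.4]}, {"d":[0, 0, 0.5]}, {"d":[0, 0, 0.34]}, {"d":[0, 0, 0.2]}, {"d":[0, 0, 0.1]}, {}, {}]' | python3 jog.py
python3 - <<'E'
from h import *
plan(517.7,-110.4,102,106)
S=cap('side');T=cap('top')
a=cv2.resize(S['pixels'][100:220,300:440],None,fx=3,fy=3);b=cv2.resize(T['pixels'][180:300,290:420],None,fx=3,fy=3)
cv2.imwrite('pics/g1.png',np.hstack([a,b])[:,:,::-1])
E
```

```text
t: 2.9
tcp_pos: [519.3, -111.6, 104.5]
tcp_rot: [[0.964, 0.267, 0.001], [0.267, -0.964, -0.0], [0.001, 0.001, -1.0]]
contact_force: [0.0, -0.0, -0.8]
opening: 0.999
grasp_force: 0.0
cur yaw -74.5 turn(tool z) -0.49 then shift [-1.3 -1.6  2.5] tcp [ 519.3 -111.6  104.5] tilt [ 1.5e-03 -2.0e-04 -1.0e+00] q [ 10.  46.  -4. 113.   9.  21. -76.] t 2.9
```

View pics/g1.png

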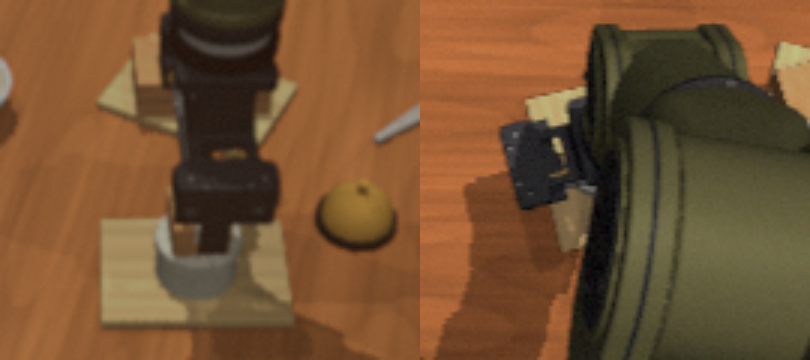

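The gripper straddles the small tin at about (355,232) in the top view and sits clear of the carton below it. I'll close now.

To row units: 2 mm is 0.04, -1.6 mm is -0.032.

```bash
echo '[{"d":[-0.026, -0.032, 0.04]}, {}, {}]' | python3 jog.py
echo '[{}, {}, {}, {}, {}, {}, {}, {}]' | python3 jog.py 0.0
python3 -c "
from h import *
plan(655.6,121.5,180)"
```

```text
t: 3.3
tcp_pos: [517.0, -110.3, 101.8]
tcp_rot: [[0.964, 0.268, -0.0], [0.268, -0.964, -0.0], [-0.0, 0.0, -1.0]]
contact_force: [0.2, -0.0, 0.3]
opening: 0.999
grasp_force: 0.0
t: 4.1
tcp_pos: [517.1, -110.4, 101.7]
tcp_rot: [[0.964, 0.267, 0.0], [0.267, -0.964, -0.0], [0.0, 0.0, -1.0]]
contact_force: [0.3, 0.7, 0.9]
opening: 0.352
grasp_force: 30.0
cur yaw -74.5 turn(tool z) 0.00 then shift [ 195.4 -186.4  -78.3] tcp [ 517.1 -110.4  101.7] tilt [ 2.e-04 -2.e-04 -1.e+00] q [ 10.  46.  -4. 113.   9.  21. -76.] t 4.1
```

To row units: -25 mm is -0.5, -24 mm is -0.48.

```bash
echo '[{"d":[0, 0, -0.06]}, {"d":[0, 0, -0.16]}, {"d":[0, 0, -0.36]}, {"d":[0, 0, -0.5]}, {"d":[0.16, -0.16, -0.34]}, {"d":[0.3, -0.28, -0.14]}, {"d":[0.44, -0.42, 0]}, {"d":[0.5, -0.48, 0]}, {"d":[0.5, -0.48, 0]}, {"d":[0.5, -0.48, 0]}]' | python3 jog.py
echo '[{"d":[0.5, -0.48, 0]}, {"d":[0.44, -0.42, 0]}, {"d":[0.3, -0.28, 0]}, {"d":[0.16, -0.16, 0]}, {"d":[0.1, -0.08, 0]}, {}, {}]' | python3 jog.py
python3 -c "
from h import *
plan(655.6,121.5,60.2)
for n in('top','side'): cap(n,n+'2.png')"
```

```text
t: 5.1
tcp_pos: [602.4, 33.8, 180.5]
tcp_rot: [[0.964, 0.267, 0.0], [0.267, -0.964, 0.0], [0.0, 0.0, -1.0]]
contact_force: [1.1, -0.0, -1.2]
opening: 0.354
grasp_force: 30.0
t: 5.8
tcp_pos: [654.8, 119.4, 179.7]
tcp_rot: [[0.964, 0.266, -0.001], [0.266, -0.964, -0.001], [-0.001, 0.001, -1.0]]
contact_force: [-0.2, 0.0, -1.2]
opening: 0.354
grasp_force: 30.0
cur yaw -74.6 turn(tool z) 0.00 then shift [  1.5  -2.  119.5] tcp [654.8 119.4 179.7] tilt [-7.0e-04 -1.4e-03 -1.0e+00] q [-13.  47.  -3.  86.   4.  46. -92.] t 5.8
```

View pics/side2.png

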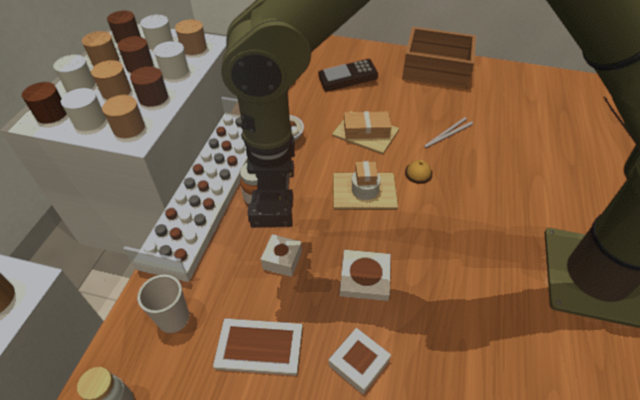

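The tin is lifted and held above the small stand at (282,255), and the square carton at (366,173) stayed put. Lowering.

To row units: 25 mm is 0.5, 20 mm is 0.4.

```bash
echo '[{"d":[0.03, -0.04, 0.2]}, {"d":[0, 0, 0.4]}, {"d":[0, 0, 0.5]}, {"d":[0, 0, 0.5]}, {"d":[0, 0, 0.36]}, {"d":[0, 0, 0.2]}, {"d":[0, 0, 0.1]}, {"d":[0, 0, 0.04]}, {}, {}]' | python3 jog.py
python3 -c "
from h import *
plan(655.6,121.5,60)"
```

```text
t: 6.9
tcp_pos: [656.8, 123.5, 65.6]
tcp_rot: [[0.964, 0.267, 0.002], [0.267, -0.964, 0.0], [0.002, 0.0, -1.0]]
contact_force: [0.9, 0.8, -0.9]
opening: 0.354
grasp_force: 30.0
cur yaw -74.5 turn(tool z) 0.00 then shift [-1.7  1.6  5.6] tcp [656.8 123.5  65.6] tilt [ 1.6e-03  3.0e-04 -1.0e+00] q [-13.  56.  -3.  89.   4.  35. -93.] t 6.9
```

To row units: 2 mm is 0.04, -1.7 mm is -0.034.

```bash
echo '[{"d":[-0.034, 0.032, 0]}, {"d":[0, 0, 0.04]}, {"d":[0, 0, 0.04]}, {"d":[0, 0, 0.024]}, {}, {}]' | python3 jog.py
python3 -c "
from h import *
plan(655.6,121.5,60)"
```

```text
t: 7.5
tcp_pos: [654.8, 121.3, 59.7]
tcp_rot: [[0.964, 0.268, -0.0], [0.268, -0.964, -0.0], [-0.0, 0.0, -1.0]]
contact_force: [-0.7, -0.4, 3.2]
opening: 0.35
grasp_force: 30.0
cur yaw -74.5 turn(tool z) 0.00 then shift [ 0.8  0.  -0.3] tcp [654.8 121.3  59.7] tilt [-1.e-04 -2.e-04 -1.e+00] q [-13.  57.  -3.  89.   4.  34. -93.] t 7.5
```

To row units: -50 mm is -1, -40 mm is -0.8.

```bash
echo '[{}, {}, {}, {}, {}, {}, {"d":[0, 0, -0.1]}, {"d":[0, 0, -0.4]}, {"d":[0, 0, -0.8]}, {"d":[0, 0, -1]}]' | python3 jog.py 1.0
echo '[{"d":[-0.4, 0.4, -0.4]}, {"d":[-0.68, 0.64, 0]}, {"d":[-0.68, 0.64, 0]}, {"d":[-0.68, 0.64, 0]}, {"d":[-0.68, 0.64, 0]}, {"d":[-0.5, 0.48, 0]}, {"d":[-0.24, 0.24, 0]}, {}, {}]' | python3 jog.py
cat > sq.py <<'E'
from h import *
T=cap('top','top3.png');S=cap('side')
a=cv2.resize(S['pixels'][100:220,300:440],None,fx=3,fy=3);b=cv2.resize(T['pixels'][150:270,250:380],None,fx=3,fy=3)
cv2.imwrite('pics/c3.png',np.hstack([a,b])[:,:,::-1])
plan(522,-110,150,106)
E
python3 sq.py
```

```text
t: 8.5
tcp_pos: [653.4, 121.1, 174.2]
tcp_rot: [[0.963, 0.268, -0.004], [0.268, -0.963, -0.001], [-0.004, -0.0, -1.0]]
contact_force: [0.3, -0.8, 0.3]
opening: 0.999
grasp_force: 0.0
t: 9.4
tcp_pos: [518.9, -106.8, 194.9]
tcp_rot: [[0.964, 0.268, 0.001], [0.268, -0.964, 0.001], [0.002, -0.0, -1.0]]
contact_force: [0.4, -0.0, -0.9]
opening: 0.998
grasp_force: 0.0
cur yaw -74.3 turn(tool z) -0.33 then shift [ 1.3  5.  44.7] tcp [ 519.3 -105.6  194.7] tilt [ 0.0014  0.0011 -1.    ] q [ 10.  37.  -6. 110.   7.  33. -74.] t 9.5
```

View pics/c3.png

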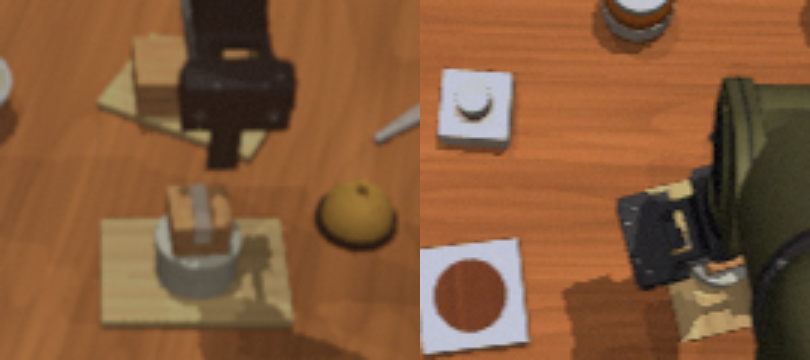

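The small tin stands on its stand and the arm hides the square carton from above, so I'll measure the carton in the unobstructed earlier pictures (side2, top2).

```bash
python3 - <<'E'
import cv2,numpy as np
a=cv2.imread('pics/side2.png')[150:200,340:400];b=cv2.imread('pics/top2.png')[210:260,325:385]
f=lambda i:cv2.resize(i,(400,333),interpolation=cv2.INTER_CUBIC)
o=np.hstack([f(a),f(b)]);cv2.imwrite('pics/c4.png',o)
E
```

```text
(no output)
```

View pics/c4.png

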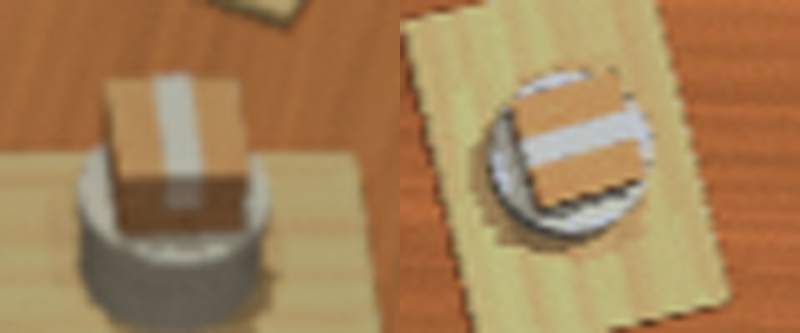

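```bash
python3 - <<'E'
from h import *
T=cap('top');S=cap('side');k=400/60
for c,o,L in((S,(340,150),[(106,82),(239,77),(247,178),(115,182)]),(T,(325,210),[(112,98),(217,71),(244,175),(143,205)])):
    P=np.array([onz(c,o[0]+a/k,o[1]+b/k,82)[:2] for a,b in L],np.float32)
    print(cv2.minAreaRect(P),P.mean(0)); e=P[1]-P[0]+P[2]-P[3]; print(np.degrees(np.arctan2(e[1],e[0])))
# large tin rim, top: ellipse centre by eye
print(onz(T,325+(572-400)/k,210+153/k,50)[:2],onz(S,340+173/k,150+203/k,50)[:2])
plan(522,-110,72,106)
E
```

```text
((521.4703369140625, -108.88165283203125), (46.40837097167969, 49.25831985473633), 15.247583389282227) [ 521.8493   -108.614105]
-162.89622
((523.08935546875, -113.82803344726562), (45.032012939453125, 44.28252410888672), 16.498231887817383) [ 523.0354   -113.450485]
-73.35555
[ 520.5320476  -113.93996362] [ 519.9848704  -104.14408316]
cur yaw -74.3 turn(tool z) -0.33 then shift [  1.6   4.9 122.5] tcp [ 519.  -105.8  194.5] tilt [ 8.e-04  7.e-04 -1.e+00] q [ 10.  37.  -6. 110.   7.  33. -74.] t 9.6
```

To row units: 30 mm is 0.6, 20 mm is 0.4, -0.8 degrees is -0.0044.

```bash
echo '[{"d":[0.04, 0.1, 0], "rz":-0.0044}, {"d":[0, 0, 0.4]}, {"d":[0, 0, 0.6]}, {"d":[0, 0, 0.6]}, {"d":[0, 0, 0.4]}, {"d":[0, 0, 0.24]}, {"d":[0, 0, 0.1]}, {}, {}]' | python3 jog.py
python3 -c "
from h import *
plan(522.3,-111,72,106.5)"
```

```text
t: 10.5
tcp_pos: [522.1, -111.9, 78.3]
tcp_rot: [[0.96, 0.281, 0.002], [0.281, -0.96, -0.0], [0.001, 0.001, -1.0]]
contact_force: [0.4, -0.4, -0.2]
opening: 0.996
grasp_force: 0.0
cur yaw -73.7 turn(tool z) -0.17 then shift [ 0.4 -0.8  6.3] tcp [ 522.1 -111.9   78.3] tilt [ 1.6e-03 -3.0e-04 -1.0e+00] q [  9.  49.  -4. 113.   9.  18. -75.] t 10.5
```

To row units: 3 mm is 0.06, 2.5 mm is 0.05.

```bash
echo '[{"d":[0.008, -0.016, 0.06]}, {"d":[0, 0, 0.05]}, {}, {}]' | python3 jog.py
echo '[{}, {}, {}, {}, {}, {}, {}, {}]' | python3 jog.py 0.0
python3 -c "
from h import *
plan(452.9,299.7,150,64)
plan(452.9,299.7,150,154)"
```

```text
t: 10.9
tcp_pos: [521.6, -111.0, 72.1]
tcp_rot: [[0.96, 0.281, 0.0], [0.281, -0.96, -0.0], [0.0, 0.0, -1.0]]
contact_force: [0.3, -0.7, 0.4]
opening: 1.001
grasp_force: 0.0
t: 11.7
tcp_pos: [521.6, -111.0, 72.0]
tcp_rot: [[0.96, 0.281, 0.0], [0.281, -0.96, -0.0], [0.0, 0.0, -1.0]]
contact_force: [0.4, 0.2, -0.1]
opening: 0.516
grasp_force: 30.0
cur yaw -73.7 turn(tool z) 42.31 then shift [-241.8 -339.   -78. ] tcp [ 521.6 -111.    72. ] tilt [ 1.e-04 -2.e-04 -1.e+00] q [  9.  50.  -4. 113.   9.  17. -76.] t 11.7
cur yaw -73.7 turn(tool z) -47.69 then shift [ 339.  -241.8  -78. ] tcp [ 521.6 -111.    72. ] tilt [ 1.e-04 -2.e-04 -1.e+00] q [  9.  50.  -4. 113.   9.  17. -76.] t 11.7
```

To row units: -25 mm is -0.5, -18 mm is -0.36, -8 degrees is -0.0444.

```bash
echo '[{"d":[0, 0, -0.06]}, {"d":[0, 0, -0.16]}, {"d":[0, 0, -0.36]}, {"d":[0, 0, -0.5]}, {"d":[0, 0, -0.5], "rz":-0.0222}, {"d":[0, 0, -0.2], "rz":-0.0444}, {"rz":-0.0444}, {"rz":-0.0444}, {"rz":-0.0444}, {"rz":-0.0389}]' | python3 jog.py
echo '[{"rz":-0.0222}, {}, {}]' | python3 jog.py
python3 -c "
from h import *
cap('side','side5.png')
plan(452.9,299.7,160,154)"
```

```text
t: 12.7
tcp_pos: [521.4, -111.1, 161.7]
tcp_rot: [[0.506, 0.863, 0.0], [0.863, -0.506, -0.001], [-0.0, 0.001, -1.0]]
contact_force: [-0.8, -0.2, -1.8]
opening: 0.518
grasp_force: 30.0
t: 13.0
tcp_pos: [521.5, -111.1, 161.4]
tcp_rot: [[0.451, 0.893, 0.0], [0.893, -0.451, -0.0], [-0.0, 0.0, -1.0]]
contact_force: [-0.1, -0.5, -1.7]
opening: 0.515
grasp_force: 30.0
cur yaw -26.8 turn(tool z) -0.78 then shift [ 339.1 -241.7    1.1] tcp [ 521.5 -111.   161.3] tilt [ 2.e-04 -3.e-04 -1.e+00] q [ 18.  42. -19. 110.  24.  32. -43.] t 13.05
```

To row units: 32 mm is 0.64, 30 mm is 0.6, -0.8 degrees is -0.0044.

```bash
echo '[{"d":[0.16, -0.12, 0], "rz":-0.0044}, {"d":[0.36, -0.26, 0]}, {"d":[0.56, -0.4, 0]}, {"d":[0.64, -0.46, 0]}, {"d":[0.64, -0.46, 0]}, {"d":[0.64, -0.46, 0]}, {"d":[0.64, -0.46, 0]}, {"d":[0.64, -0.46, 0]}, {"d":[0.64, -0.46, 0]}, {"d":[0.6, -0.42, 0]}]' | python3 jog.py
echo '[{"d":[0.56, -0.38, 0]}, {"d":[0.36, -0.26, 0]}, {"d":[0.2, -0.14, 0]}, {"d":[0.1, -0.06, 0]}, {}, {}]' | python3 jog.py
python3 -c "
from h import *
plan(452.9,299.7,52.5,154)"
```

```text
t: 14.05
tcp_pos: [462.7, 226.7, 161.1]
tcp_rot: [[0.435, 0.9, -0.0], [0.9, -0.435, 0.001], [0.0, -0.0, -1.0]]
contact_force: [0.1, 0.2, -0.9]
opening: 0.517
grasp_force: 30.0
t: 14.65
tcp_pos: [453.3, 295.3, 160.9]
tcp_rot: [[0.438, 0.899, -0.0], [0.899, -0.438, -0.002], [-0.002, 0.001, -1.0]]
contact_force: [-0.4, 0.3, -1.7]
opening: 0.516
grasp_force: 30.0
cur yaw -26.0 turn(tool z) 0.00 then shift [  3.9  -2.3 108.4] tcp [453.3 295.3 160.9] tilt [-1.0e-04 -1.7e-03 -1.0e+00] q [-30.  41. -13. 109.  16.  31. -80.] t 14.65
```

To row units: 25 mm is 0.5, 22 mm is 0.44.

```bash
echo '[{"d":[0.068, -0.046, 0.2]}, {"d":[0, 0, 0.4]}, {"d":[0, 0, 0.5]}, {"d":[0, 0, 0.44]}, {"d":[0, 0, 0.28]}, {"d":[0, 0, 0.14]}, {"d":[0, 0, 0.06]}, {}, {}]' | python3 jog.py
python3 -c "
from h import *
plan(452.7,299.3,52.5,154)"
```

```text
t: 15.55
tcp_pos: [452.8, 301.4, 60.7]
tcp_rot: [[0.437, 0.9, 0.001], [0.9, -0.437, 0.001], [0.001, 0.001, -1.0]]
contact_force: [-0.1, -0.4, -1.1]
opening: 0.517
grasp_force: 30.0
cur yaw -25.9 turn(tool z) 0.10 then shift [-1.9  0.8  8.2] tcp [452.8 301.4  60.7] tilt [ 1.1e-03  8.0e-04 -1.0e+00] q [-34.  51.  -8. 111.  20.  19. -83.] t 15.55
```

To row units: 2.5 mm is 0.05, 2 mm is 0.04.

```bash
echo '[{"d":[-0.038, 0.016, 0.04]}, {"d":[0, 0, 0.05]}, {"d":[0, 0, 0.04]}, {"d":[0, 0, 0.024]}, {"d":[0, 0, 0.01]}, {}, {}]' | python3 jog.py
python3 -c "
from h import *
plan(452.7,299.3,52,154)"
```

```text
t: 16.25
tcp_pos: [452.2, 299.1, 52.0]
tcp_rot: [[0.437, 0.9, 0.0], [0.9, -0.437, -0.0], [0.0, 0.0, -1.0]]
contact_force: [0.0, -0.7, 4.3]
opening: 0.517
grasp_force: 30.0
cur yaw -25.9 turn(tool z) 0.12 then shift [0.4 0.3 0. ] tcp [452.2 299.1  52. ] tilt [ 1.e-04 -1.e-04 -1.e+00] q [-34.  52.  -7. 112.  20.  18. -84.] t 16.25
```

To row units: -50 mm is -1, -40 mm is -0.8.

```bash
echo '[{}, {}, {}, {}, {}, {}, {"d":[0, 0, -0.1]}, {"d":[0, 0, -0.4]}, {"d":[0, 0, -0.8]}, {"d":[0, 0, -1]}]' | python3 jog.py 1.0
echo '[{"d":[-0.3, 0.3, -0.4]}, {"d":[-0.56, 0.56, 0]}, {"d":[-0.6, 0.6, 0]}, {"d":[-0.6, 0.6, 0]}, {"d":[-0.56, 0.56, 0]}, {"d":[-0.3, 0.3, 0]}, {}, {}]' | python3 jog.py
python3 - <<'E'
from h import *
T=cap('top','top6.png');S=cap('side','side6.png')
cr=lambda c,x,y:cv2.resize(c['pixels'][y:y+50,x:x+50],(400,400),interpolation=cv2.INTER_CUBIC)
g=np.hstack([np.hstack([cr(T,175,230),cr(S,335,330)])])
cv2.imwrite('pics/c6a.png',g[:,:,::-1])
cr=lambda c,x,y:cv2.resize(c['pixels'][y:y+44,x:x+60],(400,293),interpolation=cv2.INTER_CUBIC)
g=np.hstack([np.vstack([cr(T,325,210),cr(T,240,165)]),np.vstack([cr(S,340,160),cr(S,255,235)])])
cv2.imwrite('pics/c6b.png',g[:,:,::-1])
plan(520,-111,150,154)
E
```

```text
t: 17.25
tcp_pos: [451.2, 298.3, 167.0]
tcp_rot: [[0.436, 0.9, -0.003], [0.9, -0.436, -0.002], [-0.004, -0.002, -1.0]]
contact_force: [0.4, 0.8, -0.5]
opening: 0.997
grasp_force: 0.0
t: 18.05
tcp_pos: [519.7, 104.5, 187.1]
tcp_rot: [[0.437, 0.9, 0.0], [0.9, -0.437, 0.001], [0.001, -0.0, -1.0]]
contact_force: [-0.6, 1.7, -0.5]
opening: 1.005
grasp_force: 0.0
cur yaw -25.7 turn(tool z) 0.27 then shift [-194.8   95.8   36.7] tcp [519.3 106.  187. ] tilt [-0.      0.0013 -1.    ] q [ -6.  39. -17. 110.  19.  34. -61.] t 18.15
```

View pics/c6a.png

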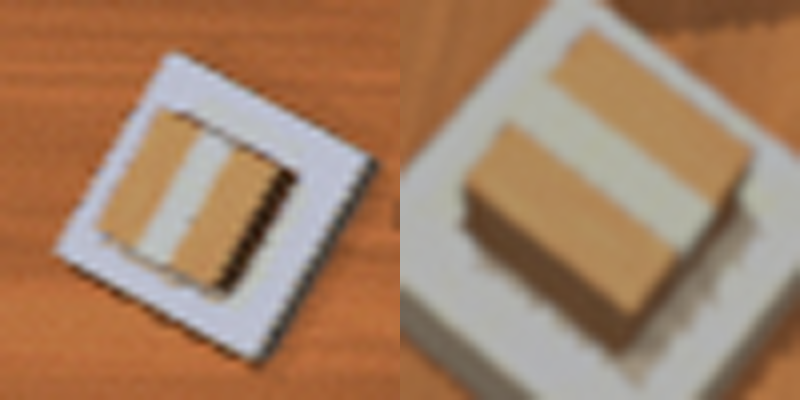

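View pics/c6b.png

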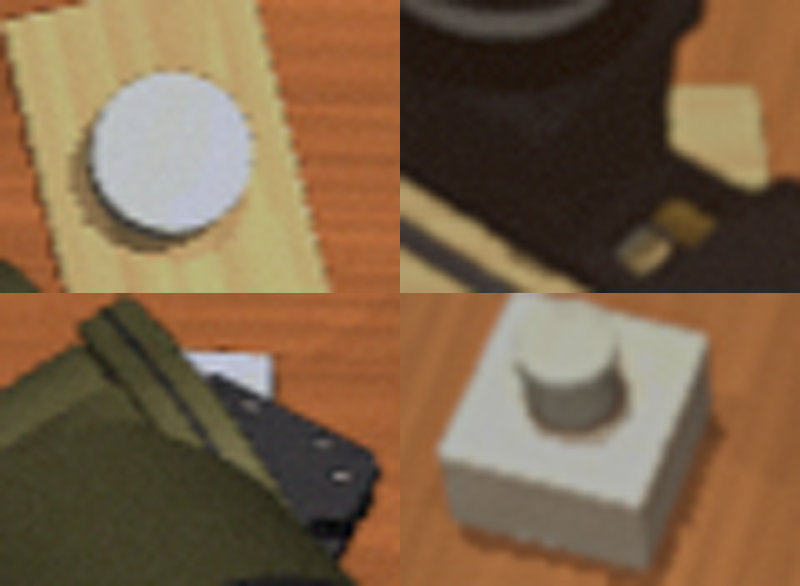

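```bash
python3 - <<'E'
from h import *
T=cap('top');S=cap('side')
def r(c,o,L,z,n):
    P=np.array([onz(c,o[0]+a/8,o[1]+b/8,z)[:2] for a,b in L],np.float32); print(n,cv2.minAreaRect(P),P.mean(0))
r(T,(175,230),[(165,107),(279,166),(214,293),(97,235)],62,'box top')
r(T,(175,230),[(167,52),(375,155),(257,362),(57,250)],30,'stand')
r(S,(335,330),[(195,28),(352,150),(232,317),(65,182)],62,'box side')
k=400/60
print('small S',onz(S,255+168/k,235+50/k,68)[:2],'large T',onz(T,325+171/k,210+151/k,50)[:2])
E
```

```text
box top ((450.9453125, 297.0569152832031), (44.3353385925293, 47.84192657470703), 65.59449768066406) [450.79742 297.24152]
stand ((452.36810302734375, 296.56817626953125), (81.62933349609375, 80.1517105102539), 63.22200012207031) [451.7393  296.38702]
box side ((450.9168395996094, 302.5304870605469), (45.59434127807617, 45.04171371459961), 63.68305587768555) [451.37695 302.33603]
small S [654.17614269 123.47228717] large T [ 521.35833045 -113.52149824]
```

To row units: -36 mm is -0.72, -28 mm is -0.56.

```bash
echo '[{"d":[-0.3, 0.16, 0]}, {"d":[-0.56, 0.28, 0]}, {"d":[-0.72, 0.34, 0]}, {"d":[-0.72, 0.34, 0]}, {"d":[-0.72, 0.34, 0]}, {"d":[-0.52, 0.26, 0]}, {"d":[-0.28, 0.14, 0]}, {"d":[-0.08, 0.06, 0]}, {}, {}]' | python3 jog.py
python3 -c "
from h import *
plan(521,-111.3,33,154)
S=cap('side','side7.png')
cv2.imwrite('pics/c7.png',cv2.resize(S['pixels'][120:220,310:450],(700,500),interpolation=cv2.INTER_CUBIC)[:,:,::-1])"
```

```text
t: 19.25
tcp_pos: [521.4, -111.3, 186.9]
tcp_rot: [[0.434, 0.901, 0.0], [0.901, -0.434, 0.001], [0.001, -0.0, -1.0]]
contact_force: [-0.3, 0.5, 0.6]
opening: 1.004
grasp_force: 0.0
cur yaw -25.7 turn(tool z) 0.27 then shift [ -0.3  -0.3 153.9] tcp [ 521.4 -111.3  186.9] tilt [ 3.0e-04  1.1e-03 -1.0e+00] q [ 19.  39. -20. 109.  22.  35. -40.] t 19.25
```

View pics/c7.png

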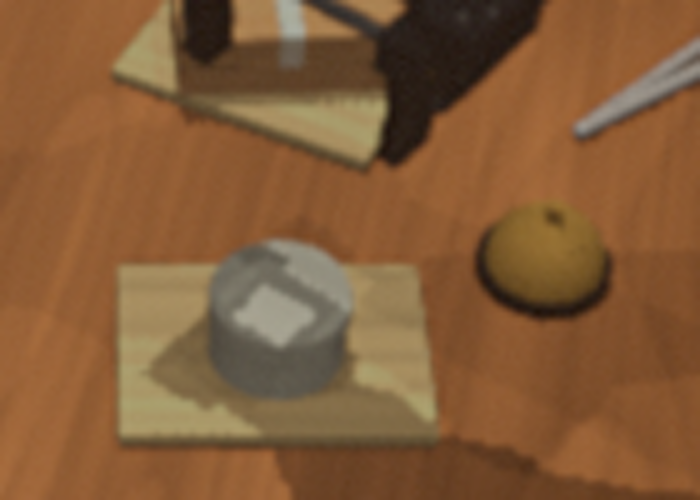

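The large tin stands clear, its rim centred at about (366,178.6) in the side view. I'll check that against the top estimate.

To row units: 35 mm is 0.7, 30 mm is 0.6, 0.2 degrees is 0.0011.

```bash
python3 -c "
from h import *
S=cap('side');print(onz(S,366,178.6,50), onz(S,310+209/5,178.6,50)[:2]-onz(S,310+351/5,178.6,50)[:2],onz(S,366,168,50)[:2])"
echo '[{"d":[0, 0, 0.3], "rz":0.0011}, {"d":[0, 0, 0.6]}, {"d":[0, 0, 0.7]}, {"d":[0, 0, 0.6]}, {"d":[0, 0, 0.4]}, {"d":[0, 0, 0.2]}, {"d":[0, 0, 0.1]}, {}, {}]' | python3 jog.py
python3 -c "
from h import *
plan(521,-110.8,34)"
```

```text
[ 520.9724261  -109.95856311   50.        ] [64.31535498 16.4635797 ] [ 527.43307603 -143.93264461]
t: 20.25
tcp_pos: [521.7, -113.3, 42.6]
tcp_rot: [[0.44, 0.898, 0.001], [0.898, -0.44, -0.0], [0.001, 0.001, -1.0]]
contact_force: [-0.3, -0.1, -0.2]
opening: 1.001
grasp_force: 0.0
cur yaw -26.1 turn(tool z) 0.00 then shift [ 1.9 -1.7  8.6] tcp [ 521.7 -113.3   42.6] tilt [ 1.5e-03 -1.0e-04 -1.0e+00] q [ 13.  53. -10. 113.  29.  16. -47.] t 20.25
```

To row units: 3 mm is 0.06, 2.4 mm is 0.048.

```bash
echo '[{"d":[0.03, -0.038, 0.06]}, {"d":[0, 0, 0.06]}, {"d":[0, 0, 0.048]}, {}, {}]' | python3 jog.py
echo '[{}, {}, {}, {}, {}, {}, {}]' | python3 jog.py 0.0
echo '[{}, {}, {}, {}, {}, {"rz":-0.0222}, {"rz":-0.0444}, {"rz":-0.0444}, {"rz":-0.0444}, {"rz":-0.0444}]' | python3 jog.py 1.0
echo '[{"rz":-0.0444}, {"rz":-0.0444}, {"rz":-0.0444}, {"rz":-0.0444}, {"rz":-0.0444}, {"rz":-0.0444}, {"rz":-0.0333}, {}, {}]' | python3 jog.py
python3 -c "
from h import *
plan(521,-111.5,34,64)"
```

```text
t: 20.75
tcp_pos: [520.0, -111.2, 33.4]
tcp_rot: [[0.44, 0.898, -0.0], [0.898, -0.44, -0.0], [-0.0, -0.0, -1.0]]
contact_force: [-0.3, 0.9, 0.6]
opening: 1.001
grasp_force: 0.0
t: 21.45
tcp_pos: [520.4, -111.3, 33.5]
tcp_rot: [[0.44, 0.898, 0.001], [0.898, -0.44, -0.0], [0.0, 0.001, -1.0]]
contact_force: [0.3, -0.7, -0.9]
opening: 0.767
grasp_force: 30.0
t: 22.45
tcp_pos: [520.0, -111.2, 33.4]
tcp_rot: [[-0.178, 0.984, -0.0], [0.984, 0.178, -0.0], [-0.0, -0.0, -1.0]]
contact_force: [0.9, -0.0, 0.6]
opening: 1.0
grasp_force: 0.0
t: 23.35
tcp_pos: [520.0, -111.3, 33.4]
tcp_rot: [[-0.897, 0.442, -0.0], [0.442, 0.897, 0.0], [0.0, -0.0, -1.0]]
contact_force: [0.0, -0.4, 0.4]
opening: 1.002
grasp_force: 0.0
cur yaw 63.8 turn(tool z) -0.24 then shift [-1.   0.3 -0.6] tcp [ 520.  -111.3   33.4] tilt [-1.e-04  0.e+00 -1.e+00] q [ 24.  56. -29. 113.  60.  28.  14.] t 23.35
```

To row units: -25 mm is -0.5, -20 mm is -0.4.

```bash
echo '[{}, {}, {}, {}, {}, {}, {}]' | python3 jog.py 0.0
echo '[{"d":[0, 0, -0.06]}, {"d":[0, 0, -0.16]}, {"d":[0, 0, -0.36]}, {"d":[0, 0, -0.5]}, {"d":[0, 0, -0.5]}, {"d":[0, 0, -0.4]}, {"d":[0, 0, -0.2]}, {}, {}]' | python3 jog.py
python3 -c "
from h import *
plan(476.4,120.1,140)"
```

```text
t: 24.05
tcp_pos: [520.1, -111.1, 33.5]
tcp_rot: [[-0.898, 0.44, 0.0], [0.44, 0.898, 0.0], [-0.0, 0.0, -1.0]]
contact_force: [0.0, 0.2, -0.6]
opening: 0.764
grasp_force: 30.0
t: 24.95
tcp_pos: [519.6, -111.5, 142.0]
tcp_rot: [[-0.898, 0.44, -0.001], [0.44, 0.898, -0.0], [0.001, -0.001, -1.0]]
contact_force: [-0.8, -0.6, -1.7]
opening: 0.763
grasp_force: 30.0
cur yaw 63.9 turn(tool z) 0.00 then shift [140.7 189.    1.9] tcp [ 519.6 -111.5  142. ] tilt [-8.e-04 -3.e-04 -1.e+00] q [ 30.  47. -40. 111.  47.  40.  25.] t 24.95
```

To row units: 29 mm is 0.58, 27 mm is 0.54.

```bash
echo '[{"d":[0.1, 0.14, 0]}, {"d":[0.22, 0.3, 0]}, {"d":[0.34, 0.46, 0]}, {"d":[0.4, 0.54, 0]}, {"d":[0.44, 0.58, 0]}, {"d":[0.44, 0.58, 0]}, {"d":[0.36, 0.48, 0]}, {"d":[0.26, 0.36, 0]}, {"d":[0.16, 0.22, 0]}, {"d":[0.094, 0.12, 0]}]' | python3 jog.py
echo '[{}, {"d":[0, 0, 0.2]}, {"d":[0, 0, 0.4]}, {"d":[0, 0, 0.44]}, {"d":[0, 0, 0.3]}, {"d":[0, 0, 0.16]}, {"d":[0, 0, 0.08]}, {}, {}]' | python3 jog.py
python3 -c "
from h import *
plan(476.4,120.1,48.9)"
```

```text
t: 25.95
tcp_pos: [476.1, 121.9, 142.0]
tcp_rot: [[-0.899, 0.438, -0.001], [0.438, 0.899, 0.0], [0.001, -0.0, -1.0]]
contact_force: [0.5, 0.2, -0.5]
opening: 0.764
grasp_force: 30.0
t: 26.85
tcp_pos: [477.1, 120.3, 63.8]
tcp_rot: [[-0.898, 0.44, 0.001], [0.44, 0.898, 0.0], [-0.001, 0.0, -1.0]]
contact_force: [0.5, 0.6, -1.6]
opening: 0.768
grasp_force: 30.0
cur yaw 63.9 turn(tool z) 0.00 then shift [ 0.5 -0.5 14.9] tcp [477.1 120.3  63.8] tilt [ 7.e-04  2.e-04 -1.e+00] q [ -4.  51. -26. 119.  60.  23. -15.] t 26.85
```

To row units: 5 mm is 0.1, 4 mm is 0.08.

```bash
echo '[{"d":[0.01, -0.01, 0.08]}, {"d":[0, 0, 0.1]}, {"d":[0, 0, 0.06]}, {"d":[0, 0, 0.04]}, {"d":[0, 0, 0.02]}, {"d":[0, 0, 0.008]}, {}, {}]' | python3 jog.py
python3 -c "
from h import *
plan(476.4,120.1,48.4)"
```

```text
t: 27.65
tcp_pos: [476.0, 120.2, 48.4]
tcp_rot: [[-0.898, 0.44, 0.0], [0.44, 0.898, -0.0], [-0.0, -0.0, -1.0]]
contact_force: [-1.1, -0.6, 6.1]
opening: 0.766
grasp_force: 30.0
cur yaw 63.9 turn(tool z) 0.00 then shift [-0.4  0.1  0. ] tcp [476.  120.2  48.4] tilt [ 3.e-04 -2.e-04 -1.e+00] q [ -5.  53. -24. 120.  63.  21. -17.] t 27.65
```

To row units: -40 mm is -0.8, -35 mm is -0.7.

```bash
echo '[{}, {}, {}, {}, {}, {"d":[0, 0, -0.1]}, {"d":[0, 0, -0.4]}, {"d":[0, 0, -0.7]}, {"d":[0, 0, -0.8]}, {"d":[0, 0, -0.4]}]' | python3 jog.py 1.0
echo '[{"rz":-0.0222}, {"rz":-0.0444}, {"rz":-0.0444}, {"rz":-0.0444}, {"rz":-0.0444}, {"rz":-0.0356}, {}, {}]' | python3 jog.py
python3 -c "
from h import *
plan(557.9,-321.2,150,106.2)"
```

```text
t: 28.65
tcp_pos: [476.6, 120.8, 170.9]
tcp_rot: [[-0.898, 0.44, 0.003], [0.44, 0.898, 0.002], [-0.002, 0.003, -1.0]]
contact_force: [0.4, -0.2, 0.0]
opening: 0.998
grasp_force: 0.0
t: 29.45
tcp_pos: [476.0, 120.0, 168.1]
tcp_rot: [[-0.961, -0.278, -0.0], [-0.278, 0.961, -0.0], [0.0, 0.0, -1.0]]
contact_force: [0.1, -0.1, 0.9]
opening: 1.002
grasp_force: 0.0
cur yaw 106.2 turn(tool z) -0.04 then shift [  44.5 -446.6   18.1] tcp [476.  120.  168.1] tilt [-1.e-04 -0.e+00 -1.e+00] q [ 10.  46. -50. 116.  52.  44.  33.] t 29.45
```

To row units: -42 mm is -0.84, -30 mm is -0.6.

```bash
echo '[{"d":[0.02, -0.3, 0]}, {"d":[0.06, -0.6, 0]}, {"d":[0.09, -0.84, 0]}, {"d":[0.09, -0.84, 0]}, {"d":[0.09, -0.84, 0]}, {"d":[0.09, -0.84, 0]}, {"d":[0.09, -0.84, 0]}, {"d":[0.09, -0.84, 0]}, {"d":[0.09, -0.84, 0]}, {"d":[0.09, -0.84, 0]}]' | python3 jog.py
echo '[{"d":[0.06, -0.7, 0]}, {"d":[0.03, -0.36, 0]}, {"d":[0, -0.16, 0]}, {}, {}]' | python3 jog.py
python3 - <<'E'
from h import *
S=cap('side')
a=cv2.resize(S['pixels'][90:170,310:430],(780,520),interpolation=cv2.INTER_CUBIC)
cv2.imwrite('pics/c8.png',a[:,:,::-1])
plan(557.9,-321.2,36,106.2)
E
```

```text
t: 30.45
tcp_pos: [544.6, -258.6, 168.2]
tcp_rot: [[-0.96, -0.279, -0.0], [-0.279, 0.96, -0.0], [0.0, -0.0, -1.0]]
contact_force: [0.8, 0.7, -0.5]
opening: 0.996
grasp_force: 0.0
t: 30.95
tcp_pos: [557.7, -314.7, 168.2]
tcp_rot: [[-0.959, -0.283, -0.0], [-0.283, 0.959, 0.001], [-0.0, 0.001, -1.0]]
contact_force: [0.2, -0.2, 0.1]
opening: 0.997
grasp_force: 0.0
cur yaw 106.5 turn(tool z) 0.26 then shift [  1.8  -6.6 132.3] tcp [ 557.7 -314.4  168.3] tilt [ 0.e+00  8.e-04 -1.e+00] q [ 51.  55. -53.  90.  49.  60.  91.] t 31.0
```

View pics/c8.png

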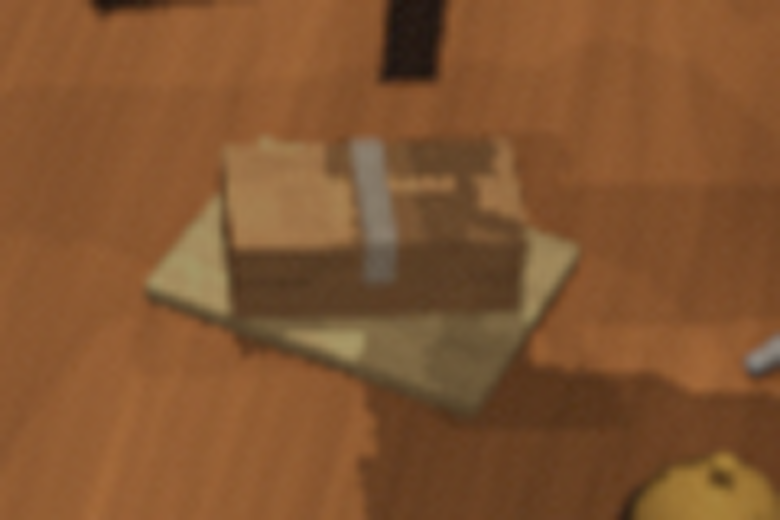

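The oblong carton is unmoved, at about (370,195) in this side-view crop, and its sides are free for the fingers. Descending.

To row units: 30 mm is 0.6, 25 mm is 0.5, 0.2 degrees is 0.0011.

```bash
echo '[{"d":[0.02, -0.066, 0], "rz":0.0011}, {"d":[0.016, -0.066, 0.2]}, {"d":[0, 0, 0.5]}, {"d":[0, 0, 0.6]}, {"d":[0, 0, 0.5]}, {"d":[0, 0, 0.28]}, {"d":[0, 0, 0.16]}, {"d":[0, 0, 0.06]}, {}, {}]' | python3 jog.py
python3 -c "
from h import *
plan(557.9,-321.2,36,106.2)"
```

```text
t: 32.0
tcp_pos: [558.4, -323.5, 54.1]
tcp_rot: [[-0.961, -0.278, 0.002], [-0.278, 0.961, -0.001], [-0.002, -0.001, -1.0]]
contact_force: [-0.8, -0.2, -0.3]
opening: 1.004
grasp_force: 0.0
cur yaw 106.1 turn(tool z) -0.09 then shift [-0.1  2.4 18.1] tcp [ 558.4 -323.5   54.1] tilt [ 1.8e-03 -7.0e-04 -1.0e+00] q [ 50.  64. -47.  92.  57.  51.  86.] t 32.0
```

Units first: shifts go in shares of 50 mm and turns go in shares of pi rad. So 6 mm is 0.12, 5 mm is 0.1.

```bash
echo '[{"d":[0, 0.044, 0.08]}, {"d":[0, 0, 0.12]}, {"d":[0, 0, 0.1]}, {"d":[0, 0, 0.06]}, {}, {}]' | python3 jog.py
echo '[{}, {}, {}, {}, {}, {}, {}]' | python3 jog.py 0.0
echo '[{"d":[0, 0, -0.06]}, {"d":[0, 0, -0.16]}, {"d":[0, 0, -0.36]}, {"d":[0, 0, -0.5]}, {"d":[0, 0, -0.56]}, {"d":[0, 0, -0.5]}, {"d":[0, 0, -0.24]}, {"d":[0, 0, -0.08]}, {}, {}]' | python3 jog.py
python3 -c "
from h import *
plan(638.5,315,150,99.8)"
```

```text
t: 32.6
tcp_pos: [557.1, -321.2, 34.9]
tcp_rot: [[-0.961, -0.278, -0.0], [-0.278, 0.961, 0.0], [-0.0, 0.0, -1.0]]
contact_force: [0.5, 0.4, -0.0]
opening: 0.997
grasp_force: 0.0
t: 33.3
tcp_pos: [557.2, -321.6, 35.2]
tcp_rot: [[-0.961, -0.277, 0.0], [-0.277, 0.961, -0.001], [-0.0, -0.001, -1.0]]
contact_force: [0.3, -1.4, 0.6]
opening: 0.725
grasp_force: 30.0
t: 34.3
tcp_pos: [556.2, -321.2, 156.9]
tcp_rot: [[-0.961, -0.278, -0.002], [-0.278, 0.961, 0.0], [0.002, 0.001, -1.0]]
contact_force: [-0.9, -0.2, -3.4]
opening: 0.725
grasp_force: 30.0
cur yaw 106.1 turn(tool z) 6.32 then shift [-189.4  612.9    6.9] tcp [ 556.2 -321.2  156.9] tilt [-2.1e-03  4.0e-04 -1.0e+00] q [ 52.  56. -52.  90.  50.  59.  91.] t 34.3
```

To row units: 38 mm is 0.76, 32 mm is 0.64, 3.3 degrees is 0.0183.

```bash
echo '[{"rz":0.0167}, {"rz":0.0183}, {"d":[-0.06, 0.2, 0]}, {"d":[-0.14, 0.44, 0]}, {"d":[-0.2, 0.64, 0]}, {"d":[-0.24, 0.76, 0]}, {"d":[-0.24, 0.76, 0]}, {"d":[-0.24, 0.76, 0]}, {"d":[-0.24, 0.76, 0]}, {"d":[-0.24, 0.76, 0]}]' | python3 jog.py
echo '[{"d":[-0.24, 0.76, 0]}, {"d":[-0.24, 0.76, 0]}, {"d":[-0.24, 0.76, 0]}, {"d":[-0.24, 0.76, 0]}, {"d":[-0.24, 0.76, 0]}, {"d":[-0.24, 0.76, 0]}, {"d":[-0.2, 0.64, 0]}, {"d":[-0.2, 0.64, 0]}, {"d":[-0.16, 0.48, 0]}, {"d":[-0.08, 0.28, 0]}]' | python3 jog.py
echo '[{}, {}]' | python3 jog.py
python3 -c "
from h import *
plan(637.7,315,41,99.8)"
```

```text
t: 35.3
tcp_pos: [591.9, -54.8, 157.4]
tcp_rot: [[-0.985, -0.173, -0.001], [-0.173, 0.985, 0.001], [0.001, 0.001, -1.0]]
contact_force: [-0.1, -0.6, -1.6]
opening: 0.726
grasp_force: 30.0
t: 36.3
tcp_pos: [637.0, 289.5, 157.2]
tcp_rot: [[-0.985, -0.175, -0.002], [-0.175, 0.985, 0.002], [0.002, 0.002, -1.0]]
contact_force: [0.0, 0.7, -3.5]
opening: 0.726
grasp_force: 30.0
t: 36.5
tcp_pos: [638.6, 284.2, 157.3]
tcp_rot: [[-0.985, -0.171, -0.001], [-0.171, 0.985, -0.002], [0.001, -0.002, -1.0]]
contact_force: [0.7, -2.0, -3.4]
opening: 0.721
grasp_force: 30.0
cur yaw 99.8 turn(tool z) 0.02 then shift [ -4.5  30.8 116.2] tcp [638.6 284.2 157.3] tilt [-8.0e-04 -2.4e-03 -1.0e+00] q [ -6.  58. -47.  79.  45.  62.  39.] t 36.5
```

To row units: 25 mm is 0.5, 20 mm is 0.4.

```bash
echo '[{"d":[-0.02, 0.16, 0]}, {"d":[-0.04, 0.28, 0]}, {"d":[-0.03, 0.18, 0]}, {"d":[0, 0, 0.2]}, {"d":[0, 0, 0.4]}, {"d":[0, 0, 0.5]}, {"d":[0, 0, 0.4]}, {"d":[0, 0, 0.24]}, {"d":[0, 0, 0.12]}, {}]' | python3 jog.py
echo '[{}, {}]' | python3 jog.py
python3 -c "
from h import *
plan(637.7,315,41,99.8)"
```

```text
t: 37.5
tcp_pos: [637.7, 316.6, 64.0]
tcp_rot: [[-0.985, -0.17, -0.001], [-0.17, 0.985, -0.001], [0.001, -0.0, -1.0]]
contact_force: [-0.5, -0.9, -1.9]
opening: 0.724
grasp_force: 30.0
t: 37.7
tcp_pos: [638.5, 317.5, 66.2]
tcp_rot: [[-0.985, -0.17, 0.002], [-0.17, 0.985, 0.001], [-0.002, 0.001, -1.0]]
contact_force: [0.2, -0.5, -2.5]
opening: 0.724
grasp_force: 30.0
cur yaw 99.8 turn(tool z) 0.01 then shift [ 1.3 -2.3 25.2] tcp [638.5 317.5  66.2] tilt [ 0.0016  0.0012 -1.    ] q [-10.  65. -44.  78.  49.  56.  34.] t 37.7
```

Seat height is about 40 (35 − 10 + 15).

To row units: 7 mm is 0.14, 6 mm is 0.12.

```bash
echo '[{"d":[0.02, -0.046, 0.08]}, {"d":[0, 0, 0.14]}, {"d":[0, 0, 0.12]}, {"d":[0, 0, 0.08]}, {"d":[0, 0, 0.04]}, {}, {}]' | python3 jog.py
python3 -c "
from h import *
plan(637.7,315,40,99.8)"
```

```text
t: 38.4
tcp_pos: [637.4, 314.6, 42.1]
tcp_rot: [[-0.985, -0.171, 0.0], [-0.171, 0.985, 0.0], [-0.0, 0.0, -1.0]]
contact_force: [-0.1, -0.2, -3.2]
opening: 0.723
grasp_force: 30.0
cur yaw 99.8 turn(tool z) 0.02 then shift [-0.4  0.3  2.1] tcp [637.4 314.6  42.1] tilt [ 1.e-04  1.e-04 -1.e+00] q [-10.  67. -43.  79.  51.  55.  34.] t 38.4
```

To row units: 1 mm is 0.02, -0.3 mm is -0.006.

```bash
echo '[{"d":[-0.006, 0.006, 0.02]}, {"d":[0, 0, 0.02]}, {"d":[0, 0, 0.006]}, {}, {}]' | python3 jog.py
```

```text
t: 38.9
tcp_pos: [637.8, 315.0, 40.2]
tcp_rot: [[-0.985, -0.17, 0.001], [-0.17, 0.985, 0.0], [-0.001, 0.0, -1.0]]
contact_force: [-0.4, 0.2, 1.7]
opening: 0.725
grasp_force: 30.0
```

To row units: -50 mm is -1, -40 mm is -0.8.

```bash
echo '[{"d":[0, 0, 0.006]}, {}, {}, {}, {}, {"d":[0, 0, -0.1]}, {"d":[0, 0, -0.4]}, {"d":[0, 0, -0.8]}, {"d":[0, 0, -1]}, {"d":[0, 0, -1]}]' | python3 jog.py 1.0
echo '[{"d":[0.12, -0.4, -0.2]}, {"d":[0.24, -0.76, 0]}, {"d":[0.28, -0.88, 0]}, {"d":[0.28, -0.88, 0]}, {"d":[0.28, -0.88, 0]}, {"d":[0.28, -0.88, 0]}, {"d":[0.28, -0.88, 0]}, {"d":[0.28, -0.88, 0]}, {"d":[0.28, -0.88, 0]}, {"d":[0.28, -0.88, 0]}]' | python3 jog.py
echo '[{"d":[0.28, -0.88, 0]}, {"d":[0.28, -0.88, 0]}, {"d":[0.2, -0.6, 0]}, {"d":[0.1, -0.3, 0]}, {}]' | python3 jog.py
cat > fin.py <<'E'
from h import *
T=cap('top','top9.png');S=cap('side','side9.png')
a=cv2.resize(T['pixels'][150:285,165:305],(560,540),interpolation=cv2.INTER_CUBIC)
cv2.imwrite('pics/c9t.png',a[:,:,::-1])
b=cv2.resize(S['pixels'][225:395,205:405],(700,595),interpolation=cv2.INTER_CUBIC)
cv2.imwrite('pics/c9s.png',b[:,:,::-1])
print(ctrl.get_state()['t'])
E
python3 fin.py
```

```text
t: 39.9
tcp_pos: [637.3, 315.0, 207.7]
tcp_rot: [[-0.985, -0.171, 0.0], [-0.171, 0.985, 0.001], [-0.0, 0.001, -1.0]]
contact_force: [-0.2, 1.1, -0.3]
opening: 1.0
grasp_force: 0.0
t: 40.9
tcp_pos: [579.3, -113.0, 216.3]
tcp_rot: [[-0.985, -0.171, 0.002], [-0.171, 0.985, -0.001], [-0.002, -0.001, -1.0]]
contact_force: [0.8, 0.1, 0.5]
opening: 1.002
grasp_force: 0.0
t: 41.4
tcp_pos: [559.4, -251.9, 215.1]
tcp_rot: [[-0.986, -0.167, 0.001], [-0.167, 0.986, -0.001], [-0.0, -0.001, -1.0]]
contact_force: [-0.2, 0.8, 1.0]
opening: 1.0
grasp_force: 0.0
41.5
```

View pics/c9t.png

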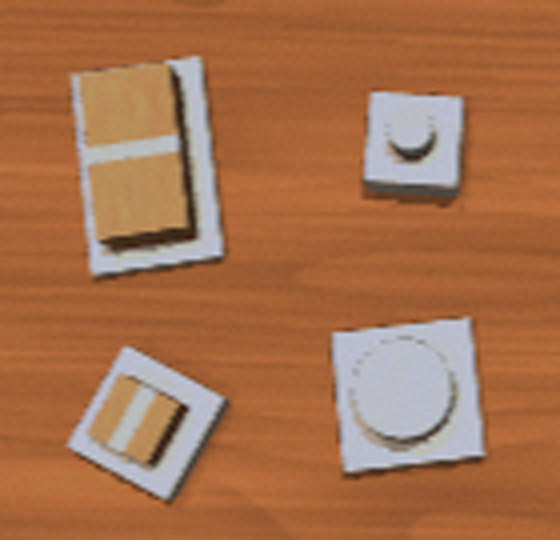

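View pics/c9s.png

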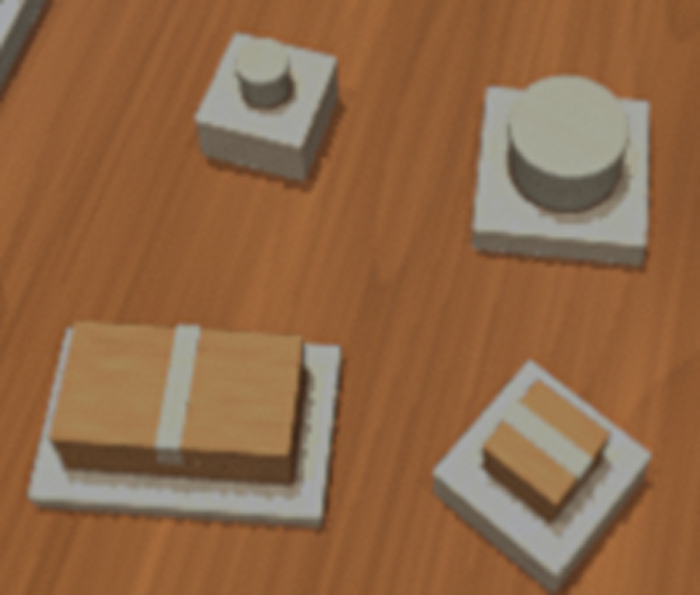

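```bash
python3 - <<'E'
from h import *
T=cap('top');S=cap('side')
def r(c,L,z,n):
    o,k=((165,150),4) if c is T else ((205,225),3.5)
    P=np.array([onz(c,o[0]+a/k,o[1]+b/k,z)[:2] for a,b in L],np.float32)
    x=cv2.minAreaRect(P) if len(P)>3 else ''
    print(n,x and np.round([*x[1],x[2]],1),P.mean(0))
r(T,[(81,73),(168,63),(189,229),(99,242)],55,'obl T pad 638.5 315 9.8')
r(S,[(72,322),(303,336),(298,457),(52,441)],55,'obl S')
r(T,[(127,375),(186,402),(152,466),(91,436)],62,'sq T pad 452.9 299.7 64')
r(S,[(537,379),(607,436),(556,513),(483,454)],62,'sq S')
r(T,[(411,133)],68,'small T pad 655.6 121.5'); r(S,[(263,62)],68,'small S')
r(T,[(402,388)],65,'large T pad 476.4 120.1'); r(S,[(568,127)],65,'large S')
E
```

```text
obl T pad 638.5 315 9.8 [122.2  62.   10.1] [637.6318  311.85727]
obl S [125.3  63.7  10.3] [636.848  316.7496]
sq T pad 452.9 299.7 64 [46.2 47.8 65.2] [451.1066  294.16574]
sq S [51.  44.7 67.9] [451.7466 304.4269]
small T pad 655.6 121.5  [651.9328  118.91063]
small S  [654.12726  124.002426]
large T pad 476.4 120.1  [475.65314  118.395874]
large S  [475.1946  122.69928]
```

All four items stand within about 1–2 mm of their pads, and the arm never went near the jar or the bell. Handing in.

```bash
python3 -c "
from h import *
print(ctrl.sign_off())"
```

```text
the job is handed in; nothing more can be done
None
```

The job is handed in: both cartons and both tins stand upright on their matching stands, within about 1–2 mm of the pad centres by camera, and I never moved near the jar or the bell; sign-off returned no verdict.

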